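# Latch the vial case and hold it up level

### The arm

A 7-joint arm with a two-finger parallel gripper is mounted at the origin on the work surface; the furniture and walls round the work are solid. World frame = base frame: x ahead of the robot, y to its left, z up, the work surface at z = 0. Lengths are in m, angles in degrees, forces in N, time in s.
With the tool pointing down it reaches from about 0.35 to 0.775 m from the base axis. Payload 3.1 kg.
Tool frame: the origin (TCP) lies between the finger pads; the fingertips stand 22 mm ahead of it and the grasp point (between the pads) lies 3 mm ahead of it (env.tip_reach is the distance from the TCP to the fingertips, in m); z points along the fingers, y is the line along which they close (so a half turn about z gives the same grasp; the last joint's range is limited). The gripper opens to 85 mm and grips with 20 to 120 N. Pads are 22 mm wide; open, the fingers measure 114 mm over their backs; the gripper's body (76 mm by 85 mm) begins 54 mm behind the grasp point. The pads swing forward as they close: fully open they stand 13 mm farther back than shut.
Start: joints at [-74.983, 17.813, 0.802, 86.603, -0.252, 75.585, -1.558], TCP at [0.165, 0.525, 0.253] pointing down, gripper open.
Joint ranges: [-154.91, 154.91], [-16.99, 109.72], [-72.82, 74.43], [7.12, 147.25], [-82.49, 262.49], [11.32, 116.49], [-174.64, 174.64]. Speed limits (degrees/s): [159.86, 159.86, 180, 180, 180, 180, 180].

### API

Orientations are given as [roll, pitch, yaw] about the fixed x, y, z axes, in that order (R = Rz(yaw) Ry(pitch) Rx(roll)).
In Python, from bench import env, cams, order gives the robot as it stands.
- The arm moves only by the tool apply_moves, never from a script. Its argument "series" is a list of rows, each an object of numbers: "ax", "ay", "az": the turn, a rotation vector about the world's x, y, z as a fraction of full scale; "dx", "dy", "dz": the shift along the world's x, y, z as a fraction of full scale; "hand": the opening, from 0 (shut) to 1 (fully open). A call has 1 to 12 rows; each row is the pose to reach, as a shift and turn from the pose commanded when the call began; what a row does not reach only later rows make up. Full scale, the value 1, is 80 cm for a shift and 90 degrees for a turn. A row lasts 1/12 s, in which the tool goes at most 41.7 mm and 7.16 degrees, less where a joint would pass 70% of its speed; a pose out of reach is approached as far as the arm can. A call with a number of a shift or a turn outside -1 to 1 is refused whole. A call with a gripper value outside its range is refused whole. The fingers move at their own pace and stop on an object; "squeeze" is the grip in N (left out, the last holds). Time passes only in rows, so rows that repeat a pose let the fingers close. It gives the time, the measured TCP pose, the force, the opening and the grip force at its end, in the units of the state.
- env.get_state(): the state, without advancing time (a new reading comes with each control period).
- cams.get_image(name): name is "side" or "top" or "wrist"; returns a dict with "img" (420x560x3 uint8, red, green, blue), "depth" (420x560 float32, m along the optical axis (not along the pixel's ray), 0 where there is no reading), "intrinsics" (3x3 intrinsics, pixels), "extrinsics" (4x4, takes a point from camera to world coordinates); the wrist camera has in their place "T_tool_cam" (4x4, takes a point from camera to tool coordinates, whose origin is the TCP and whose axes are the flange's). Camera axes: x right, y up, looking along -z (the intrinsics and any distortion apply to the point x, -y, -z); pixel columns grow to the right and rows downward; lengths in m; the calibration is good to about 2 mm. A picture is of the moment at which its call begins: read the wrist's pose just before it.
- order.hand_in(): hands the job in; it is judged then, once.
The state is a dict: "time_s": time; "qpos": joint angles; "joint_vel": joint speeds; "tau": joint torques, N m; "tool_pos": TCP position; "tcp_rot": TCP orientation; "wrist_force": force on the tool from outside, world axes, zero at the start; "ft_torque": the same for the moment, N m; "grip_width": finger opening in m; "gripper_force": force on a finger pad.
Only numpy, scipy, OpenCV 4.12 (cv2) and the standard library are available. Lean on these libraries where they do the work, as an engineer would, in place of code of your own. Each camera call takes 0.05 s, during which the arm holds its last target. There are 200 camera calls.

### The job

Turn the dark steel turnbutton on the end of the white vial case fully across the lid, so that the lid is secured, while the case stands on the bench. Then take the case by the black handle on its lid, lift it straight up until its underside is at least 10 cm (and no more than 25 cm) above the bench, and hold it there level and still: finish while holding it, without putting it down or letting go. Keep the case upright throughout and leave the other things on the bench where they are.

Things in the scene. Friction and masses are not known exactly. Their poses are not given: they have to be found in the camera images.
- case: loose white open-topped case, 100 (x) x 160 (y) x 92 mm high, five vials fixed inside, about 0.6 kg with its lid. Origin: centre of the underside, z up. At its +y end a fixed grey keeper reaches 12 mm over the lid; at its -y end (to the robot's right, turned up to 26 degrees) sits the turnbutton. Unless that is across the lid, lifting the handle tips the case off the lid.
- lid: separate clear lid resting on the case's rim, plate 100 x 158 x 5 mm, with a plug inside the walls (2 mm play). Origin: centre of the plate's underside, 92 mm above the case's origin; axes as the case's. With the turnbutton across it, it carries the case with 1.2 mm vertical play.
- handle (a point): middle of the black handle's bar, fixed on the lid's centre, 131 mm above the bench while the case stands. The bar runs along the case's y: 14 mm wide (along x), 12 mm tall, 80 mm clear between its end posts, 28 mm clear between its underside and the lid's top. Axes: the lid's.
- turnbutton (a joint): angle of the turnbutton about its vertical pivot on the case, rad, anticlockwise from above, 0 to 1.57 between firm stops. 0: its long end points along the case's +x, off the lid (open); 1.57: along the case's +y, across the lid (secured). Starts at 0 to 0.35; stays where it is left (friction about 0.03 N m).
- fin (a point): on the turnbutton's pivot axis, 93 mm from the case's centre, 117.5 mm above the bench. Dark steel bar 14 mm wide, 5 mm thick, reaching 38 mm from the pivot, top 103.5 mm above the bench; on it a thumb fin 10 mm wide, 30 mm long along the bar, centred on the pivot, its top 3 mm above this point. x axis: along the bar to its long end.
- timer: bench timer 66 x 68 x 18 mm, a bystander to the left of the case; origin at the centre of its underside
- slide_box: small white carton 31 x 82 x 32 mm, a bystander beside the case's +y end; origin at the centre of its underside
- marker: marker pen 14 x 130 x 15 mm, a bystander lying to the right of the case; origin at the middle of its underside
- tape_roll: roll of tape 90 mm across, 19 mm high, a bystander behind the case to the right; origin at the centre of its underside
- bottle_3: bottle with screw cap, 56 mm across, 105 mm high, a bystander behind to the right; origin at the centre of its underside
- beaker_3: small beaker 46 x 52 x 58 mm, a bystander to the right of the case; origin at the centre of its underside
There are look-alikes about, which are no part of the job. Leave any pink look-alike of the lid alone.

How it is judged:
By the outcome, as a careful person would: the job done as asked, in the order asked, and still so for the second after the job is handed in, while the arm keeps its last pose, push and grip.
It also fails if it takes over 51 s, if anything falls off the work surface, if the arm or the gripper's body presses on something with over 40 N, if the wrist force passes 120 N, or if a joint passes its speed limit or range.

## Working session

There is one attempt and no reset: what is moved stays moved. The work goes in short steps, Python scripts to look and compute and a tool call to move; the robot and the scene stay as the last step left them, time stands still between calls to the robot, and variables do not carry over. Pictures are saved under pics/ and viewed, at most 10 in all, crops included, and the job is handed in when it is done.

Besides the shell and the picture viewer there is one more tool, called after ">>>" as name([rows], argument=value, ...), one row to a line, values as JSON. apply_moves: Moves the arm, as the interface text tells. Shift numbers are shares of 80 cm and turn numbers shares of 90 degrees, none past 1 either way. Its arguments: {"type":"object","properties":{"series":{"type":"array","items":{"type":"object","properties":{"ax":{"type":"number"},"ay":{"type":"number"},"az":{"type":"number"},"dx":{"type":"number"},"dy":{"type":"number"},"dz":{"type":"number"},"hand":{"type":"number"}}}},"squeeze":{"type":"number"}},"required":["series"]}

```bash
mkdir -p pics; cat > h.py <<'E'
import numpy as np, cv2
from scipy.spatial.transform import Rotation as R
from bench import env, cams, order
def snap(n,f):
    s=env.get_state(); d=cams.get_image(n); cv2.imwrite('pics/%s.png'%f,d['img'][:,:,::-1])
    T=d.get('extrinsics')
    if T is None:
        W=np.eye(4);W[:3,3]=s['tool_pos'];W[:3,:3]=R.from_euler('xyz',s['tcp_rot'],degrees=True).as_matrix();T=W@d['T_tool_cam']
    np.savez('pics/%s.npz'%f,img=d['img'],depth=d['depth'],K=d['intrinsics'],T=T)
    return s
def ray(f,u,v):
    d=np.load('pics/%s.npz'%f);p=np.linalg.inv(d['K'])@[u,v,1];return d['T'][:3,3],d['T'][:3,:3]@[p[0],-p[1],-1]
def atz(f,u,v,z):
    o,r=ray(f,u,v);return o+r*(z-o[2])/r[2]
def atd(f,u,v):
    d=np.load('pics/%s.npz'%f);o,r=ray(f,u,v);return o+r*d['depth'][int(v),int(u)]
def cloud(f):
    d=np.load('pics/%s.npz'%f);D=d['depth'];v,u=np.mgrid[:D.shape[0],:D.shape[1]]
    p=np.stack([u,v,np.ones_like(u)],-1)@np.linalg.inv(d['K']).T;p=p*[1,-1,1];p[...,2]=-1
    return (p*D[...,None])@d['T'][:3,:3].T+d['T'][:3,3]
E
python3 - <<'E'
from h import *
print(env.get_state())
for n in ('top','side'): snap(n,n+'0')
d=cams.get_image('top');print(d['intrinsics'],d['extrinsics'],[k for k in d])
E
```

```text
{'time_s': 0.0, 'qpos': array([-74.98480277,  17.86079379,   0.80058516,  86.69174792,
        -0.25285043,  75.58625665,  -1.55699649]), 'joint_vel': array([-0.13484895,  0.05917026,  0.07668904, -0.03034039, -0.12935098,
        0.01962607, -0.14352009]), 'tau': array([ 2.24760283e-04, -3.79916418e+01,  1.46200871e-01, -2.30586290e+01,
        1.22143677e-02,  1.37527604e-02,  1.38767862e-05]), 'tool_pos': array([0.16428048, 0.52417101, 0.25221905]), 'tcp_rot': array([-1.79863043e+02,  4.51921629e-03,  1.62602280e+02]), 'wrist_force': array([ 0.60962678,  0.15649952, -0.66071278]), 'ft_torque': array([-0.03013392,  0.00203231,  0.01543336]), 'gripper_force': 0.0, 'grip_width': 0.08547754680895188}
[[415.70538451   0.         279.82932361]
 [  0.         415.70538451 207.29478878]
 [  0.           0.           1.        ]] [[ 0.02547072  0.9855571  -0.16741698  0.3458799 ]
 [-0.99956135  0.02763963  0.01063747 -0.11049252]
 [ 0.01511118  0.1670726   0.98582879  1.18099753]
 [ 0.          0.          0.          1.        ]] ['img', 'depth', 'intrinsics', 'extrinsics']
```

View pics/top0.png

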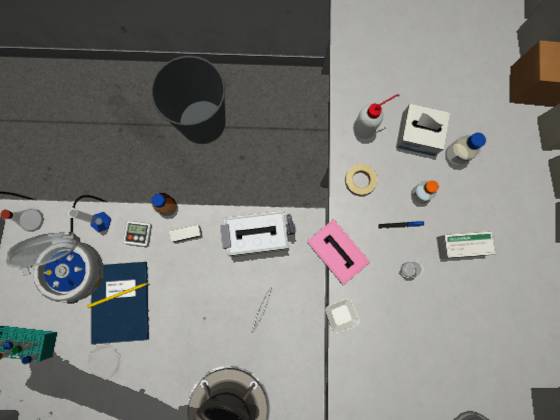

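View pics/side0.png

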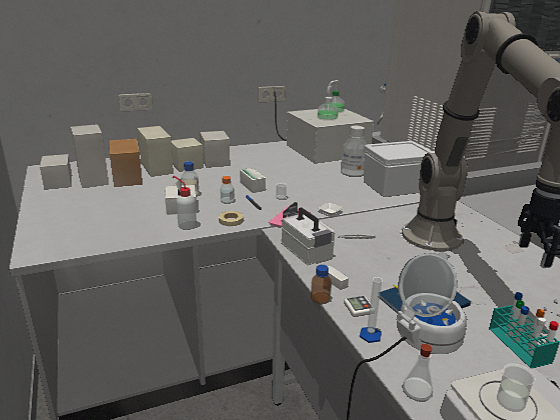

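Candidates: white case with clear lid and black handle (258,233); pink lid with black bar (338,251), a look-alike; white box with black slot (425,125), on the other bench; slide carton (184,233). I choose the case at (258,233), since it has the grey keeper and the dark turnbutton at its right end. I'll check that in a crop.

```bash
python3 - <<'E'
from h import *
i=cv2.imread('pics/top0.png')[195:270,205:305];cv2.imwrite('pics/c1.png',cv2.resize(i,None,fx=8,fy=8,interpolation=cv2.INTER_CUBIC))
C=cloud('top0')
for u,v in [(256,232),(258,245),(300,232),(184,233),(338,251)]: print(u,v,C[v,u].round(4))
E
```

```text
256 232 [ 0.4582 -0.0634  0.1382]
258 245 [ 0.4289 -0.0679  0.0966]
300 232 [ 0.4769 -0.1828 -0.0033]
184 233 [0.461  0.139  0.0375]
338 251 [ 0.4217 -0.2831  0.0544]
```

View pics/c1.png

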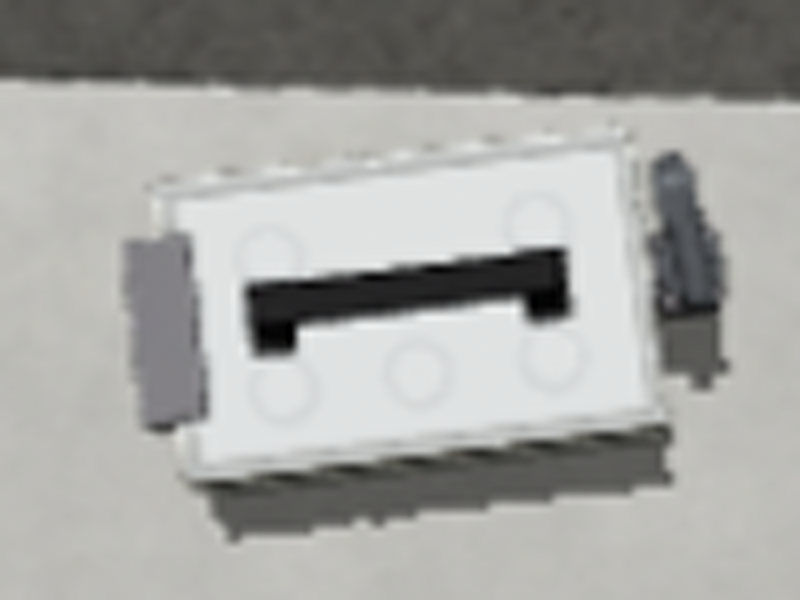

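The crop confirms it: grey keeper on the left at (165,330), black handle bar from (247,302) to (567,268), and the dark turnbutton on the right, pivot about (688,250), long end pointing up to (670,165).

```bash
python3 - <<'E'
from h import *
f=lambda x,y,z:atz('top0',205+(x+.5)/8-.5,195+(y+.5)/8-.5,z)
a=f(247,302,.137);b=f(567,268,.137);print(a,b,(a+b)/2,np.linalg.norm(a-b),np.degrees(np.arctan2(*(a-b)[1::-1]))-90)
print(f(688,270,.1205),f(668,160,.1035))
print(env.tip_reach); d=cams.get_image('wrist');print(d['T_tool_cam'].round(3),d['intrinsics'])
E
```

```text
[ 0.45617753 -0.01165101  0.137     ] [ 0.46968072 -0.11202352  0.137     ] [ 0.46292913 -0.06183727  0.137     ] 0.10127673381053258 7.662040156425391
[ 0.47205061 -0.15087158  0.1205    ] [ 0.5101464  -0.14419511  0.1035    ]
0.022
[[-0.     0.949  0.316  0.081]
 [ 1.     0.001 -0.002  0.001]
 [-0.002  0.316 -0.949 -0.12 ]
 [ 0.     0.     0.     1.   ]] [[375.48832887   0.         274.55369016]
 [  0.         375.48832887 210.46694994]
 [  0.           0.           1.        ]]
```

>>> apply_moves([
  {"dz":0.05},
  {"dz":0.1,"dx":0.03,"az":-0.1},
  {"dz":0.1,"dx":0.38,"dy":-0.79,"az":-1},
  {"dz":0.1,"dx":0.38,"dy":-0.79,"az":-1},
  {"dz":0.1,"dx":0.38,"dy":-0.79,"az":-1},
  {"dz":0.1,"dx":0.38,"dy":-0.79,"az":-1},
  {"dz":0.1,"dx":0.38,"dy":-0.79,"az":-1},
  {"dz":0.1,"dx":0.38,"dy":-0.79,"az":-1},
  {"dz":0.1,"dx":0.38,"dy":-0.79,"az":-1},
  {"dz":0.1,"dx":0.38,"dy":-0.79,"az":-1},
  {"dz":0.1,"dx":0.38,"dy":-0.79,"az":-1},
  {"dz":0.1,"dx":0.38,"dy":-0.79,"az":-1},
])

```text
$.series[0]: bad value
```

>>> apply_moves([
  {"ax":0,"ay":0,"az":0,"dx":0,"dy":0,"dz":0.05,"hand":1},
  {"ax":0,"ay":0,"az":-0.1,"dx":0.03,"dy":0,"dz":0.1,"hand":1},
  {"ax":0,"ay":0,"az":-1,"dx":0.38,"dy":-0.79,"dz":0.1,"hand":1},
  {"ax":0,"ay":0,"az":-1,"dx":0.38,"dy":-0.79,"dz":0.1,"hand":1},
  {"ax":0,"ay":0,"az":-1,"dx":0.38,"dy":-0.79,"dz":0.1,"hand":1},
  {"ax":0,"ay":0,"az":-1,"dx":0.38,"dy":-0.79,"dz":0.1,"hand":1},
  {"ax":0,"ay":0,"az":-1,"dx":0.38,"dy":-0.79,"dz":0.1,"hand":1},
  {"ax":0,"ay":0,"az":-1,"dx":0.38,"dy":-0.79,"dz":0.1,"hand":1},
  {"ax":0,"ay":0,"az":-1,"dx":0.38,"dy":-0.79,"dz":0.1,"hand":1},
  {"ax":0,"ay":0,"az":-1,"dx":0.38,"dy":-0.79,"dz":0.1,"hand":1},
  {"ax":0,"ay":0,"az":-1,"dx":0.38,"dy":-0.79,"dz":0.1,"hand":1},
  {"ax":0,"ay":0,"az":-1,"dx":0.38,"dy":-0.79,"dz":0.1,"hand":1},
])

```text
time_s: 1.2
tool_pos: [0.3562, 0.1424, 0.3317]
tcp_rot: [180.0, -0.0, 83.5]
wrist_force: [0.5, 0.9, -0.0]
grip_width: 0.0855
gripper_force: 0.0
```

>>> apply_moves([
  {"ax":0,"ay":0,"az":-0.75,"dx":0.14,"dy":-0.315,"dz":-0.04,"hand":0.4},
  {"ax":0,"ay":0,"az":-0.75,"dx":0.14,"dy":-0.315,"dz":-0.04,"hand":0.4},
  {"ax":0,"ay":0,"az":-0.75,"dx":0.14,"dy":-0.315,"dz":-0.04,"hand":0.4},
  {"ax":0,"ay":0,"az":-0.75,"dx":0.14,"dy":-0.315,"dz":-0.04,"hand":0.4},
  {"ax":0,"ay":0,"az":-0.75,"dx":0.14,"dy":-0.315,"dz":-0.04,"hand":0.4},
  {"ax":0,"ay":0,"az":-0.75,"dx":0.14,"dy":-0.315,"dz":-0.04,"hand":0.4},
  {"ax":0,"ay":0,"az":-0.75,"dx":0.14,"dy":-0.315,"dz":-0.04,"hand":0.4},
  {"ax":0,"ay":0,"az":-0.75,"dx":0.14,"dy":-0.315,"dz":-0.04,"hand":0.4},
  {"ax":0,"ay":0,"az":-0.75,"dx":0.14,"dy":-0.315,"dz":-0.04,"hand":0.4},
  {"ax":0,"ay":0,"az":-0.75,"dx":0.14,"dy":-0.315,"dz":-0.04,"hand":0.4},
  {"ax":0,"ay":0,"az":-0.75,"dx":0.14,"dy":-0.315,"dz":-0.04,"hand":0.4},
  {"ax":0,"ay":0,"az":-0.75,"dx":0.14,"dy":-0.315,"dz":-0.04,"hand":0.4},
])

```text
time_s: 2.2
tool_pos: [0.4679, -0.1074, 0.2994]
tcp_rot: [-180.0, 0.0, 16.4]
wrist_force: [-0.0, 0.3, -0.7]
grip_width: 0.0342
gripper_force: 0.0
```

```bash
python3 - <<'E'
from h import *
s=snap('wrist','w1');print({k:np.round(s[k],4) for k in('time_s','tool_pos','tcp_rot','qpos','grip_width','wrist_force')})
i=cv2.imread('pics/w1.png');cv2.imwrite('pics/w1b.png',cv2.resize(i,(800,600),interpolation=cv2.INTER_CUBIC))
E
```

```text
{'time_s': np.float64(2.2), 'tool_pos': array([ 0.4679, -0.1074,  0.2994]), 'tcp_rot': array([-1.799913e+02,  2.430000e-02,  1.641620e+01]), 'qpos': array([-31.6678,  10.4538,  50.2788,  93.4352,  -8.141 ,  79.9654,
       -54.0135]), 'grip_width': np.float64(0.0342), 'wrist_force': array([-0.0342,  0.2754, -0.7361])}
```

View pics/w1b.png

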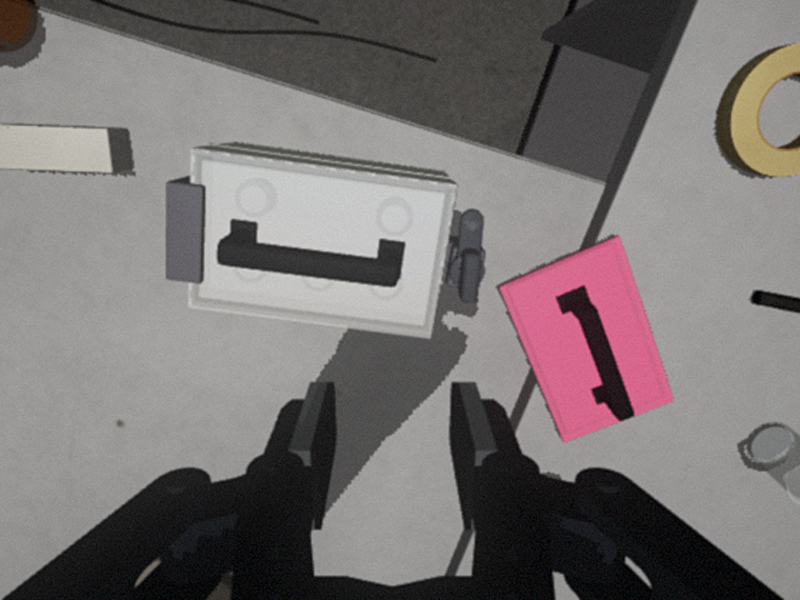

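The wrist view shows the case at (320,240), handle bar (220,248)–(400,272), turnbutton at (468,255), and the pink lid at right, which I'll leave alone. Next, an enlarged crop.

```bash
python3 - <<'E'
from h import *
i=cv2.imread('pics/w1.png')[130:220,260:350];i=cv2.convertScaleAbs(i,alpha=1.8,beta=20);cv2.imwrite('pics/w1c.png',cv2.resize(i,(600,600),interpolation=cv2.INTER_CUBIC))
# bar-top mask via depth height
C=cloud('w1');z=C[...,2]
for lo,hi,n in((.132,.142,'handle'),(.117,.124,'fin')):
    m=(z>lo)&(z<hi);m[:, :100]=0;m[240:]=0
    p=C[m];print(n,len(p),p.mean(0).round(4));
    if len(p)>10:
        q=p[:,:2];r=cv2.minAreaRect(q.astype(np.float32)*1000);print(r)
E
```

```text
handle 2247 [ 0.463  -0.0594  0.1363]
((462.26220703125, -59.86158752441406), (14.549330711364746, 99.2911148071289), 8.68803596496582)
fin 459 [ 0.476  -0.1405  0.1198]
((462.231201171875, -84.76395416259766), (29.699792861938477, 146.34341430664062), 11.942709922790527)
```

View pics/w1c.png

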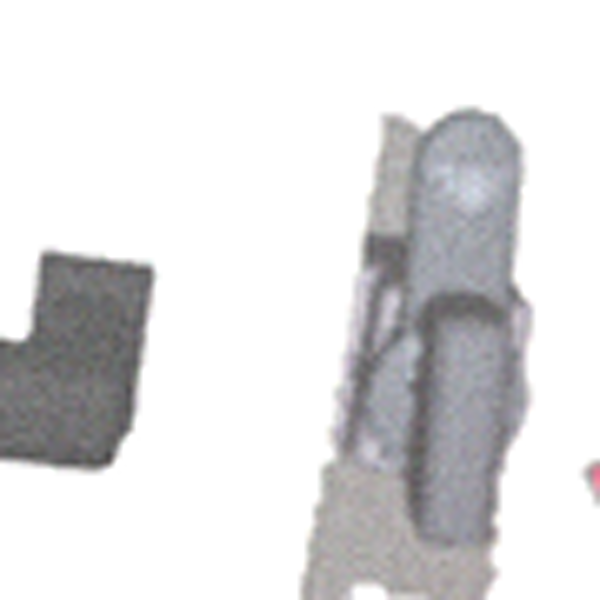

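The crop shows the fin's top from (468,312) to (455,535) and the bar's rounded long end at (470,112), nearly along the image vertical.

```bash
python3 - <<'E'
from h import *
f=lambda x,y,z:atz('w1',260+(x+.5)/6.667-.5,130+(y+.5)/6.667-.5,z)
a=f(468,312,.1205);b=f(455,535,.1205);t=f(470,112,.1035)
print(a,b,(a+b)/2,np.linalg.norm(a-b),t)
C=cloud('w1');z=C[...,2];m=(z>.1165)&(z<.125);m[:,:315]=0;m[:,:]&=True;m[230:]=0;m[:,345:]=0
q=C[m][:,:2].astype(np.float32)*1000;print(len(q),q.mean(0),cv2.minAreaRect(q),np.unique(np.where(m)[0])[[0,-1]])
p=(a+b)/2
for k in (t,a):print(np.degrees(np.arctan2(k[1]-p[1],k[0]-p[0])))
h=np.array([.4625,-.0598]);
for c in(8,8.7):print(h+.093*np.array([np.sin(np.radians(c)),-np.cos(np.radians(c))]))
E
```

```text
[ 0.49126283 -0.14638171  0.1205    ] [ 0.46363099 -0.15420693  0.1205    ] [ 0.47744691 -0.15029432  0.1205    ] 0.02871850868987226 [ 0.51259798 -0.14174943  0.1035    ]
411 [ 476.92392 -150.9622 ] ((476.3455810546875, -151.35342407226562), (29.57501983642578, 10.184432029724121), 14.466444969177246) [177 211]
13.663035313194001
15.811882992010993
[ 0.4754431  -0.15189493]
[ 0.47656726 -0.15172993]
```

```bash
python3 - <<'E'
from h import *
C=cloud('w1')
for u in (218,224,228,322,328,340):
    z=C[260:330,u];print(u,[(v,(C[v,u]-[.4679,-.1074,.2994]).round(3).tolist()) for v in (270,280,300)])
E
```

```text
218 [(270, [0.004, 0.026, -0.015]), (280, [0.004, 0.025, -0.008]), (300, [0.005, 0.023, 0.007])]
224 [(270, [0.005, 0.023, -0.014]), (280, [0.005, 0.022, -0.007]), (300, [0.006, 0.021, 0.007])]
228 [(270, [0.005, 0.022, -0.016]), (280, [0.006, 0.021, -0.007]), (300, [0.002, 0.019, 0.0])]
322 [(270, [0.016, -0.014, -0.015]), (280, [0.016, -0.013, -0.006]), (300, [0.013, -0.013, 0.003])]
328 [(270, [0.017, -0.016, -0.014]), (280, [0.017, -0.015, -0.007]), (300, [0.016, -0.014, 0.006])]
340 [(270, [-0.108, -0.116, -0.3]), (280, [0.014, -0.022, -0.014]), (300, [0.017, -0.018, 0.006])]
```

>>> apply_moves([
  {"ax":0,"ay":0,"az":-0.02,"dx":0.011,"dy":-0.055,"dz":-0.05,"hand":0.4},
  {"ax":0,"ay":0,"az":-0.02,"dx":0.011,"dy":-0.055,"dz":-0.1,"hand":0.4},
  {"ax":0,"ay":0,"az":-0.02,"dx":0.011,"dy":-0.055,"dz":-0.15,"hand":0.4},
  {"ax":0,"ay":0,"az":-0.02,"dx":0.011,"dy":-0.055,"dz":-0.15,"hand":0.4},
  {"ax":0,"ay":0,"az":-0.02,"dx":0.011,"dy":-0.055,"dz":-0.15,"hand":0.4},
])

```text
time_s: 2.67
tool_pos: [0.4743, -0.1502, 0.1767]
tcp_rot: [-179.8, 0.4, 14.5]
wrist_force: [0.7, 0.6, 0.3]
grip_width: 0.0342
gripper_force: 0.0
```

>>> apply_moves([
  {"ax":0,"ay":0,"az":0,"dx":0,"dy":0,"dz":-0.03,"hand":0.4},
  {"ax":0,"ay":0,"az":0,"dx":0,"dy":0,"dz":-0.05,"hand":0.4},
  {"ax":0,"ay":0,"az":0,"dx":0,"dy":0,"dz":-0.063,"hand":0.4},
  {"ax":0,"ay":0,"az":0,"dx":0,"dy":0,"dz":-0.063,"hand":0.4},
  {"ax":0,"ay":0,"az":0,"dx":0,"dy":0,"dz":-0.063,"hand":0.4},
  {"ax":0,"ay":0,"az":0,"dx":0,"dy":0,"dz":-0.063,"hand":0.4},
])

```text
time_s: 3.17
tool_pos: [0.4783, -0.1518, 0.131]
tcp_rot: [179.9, -0.2, 14.6]
wrist_force: [0.5, -0.1, 0.9]
grip_width: 0.0339
gripper_force: 0.0
```

```bash
python3 - <<'E'
from h import *
s=snap('wrist','w2');print({k:np.round(s[k],4) for k in('time_s','tool_pos','tcp_rot','qpos','grip_width','wrist_force')})
i=cv2.imread('pics/w2.png');cv2.imwrite('pics/w2b.png',cv2.convertScaleAbs(cv2.resize(i[80:380,120:420],(600,600)),alpha=1.6,beta=15))
E
```

```text
{'time_s': np.float64(3.1667), 'tool_pos': array([ 0.4783, -0.1518,  0.131 ]), 'tcp_rot': array([ 1.799181e+02, -1.782000e-01,  1.456390e+01]), 'qpos': array([-21.2178,  23.3167,  47.714 , 105.6755, -19.9187,  59.5209,
       -41.0204]), 'grip_width': np.float64(0.0339), 'wrist_force': array([ 0.4879, -0.1098,  0.8715])}
```

View pics/w2b.png

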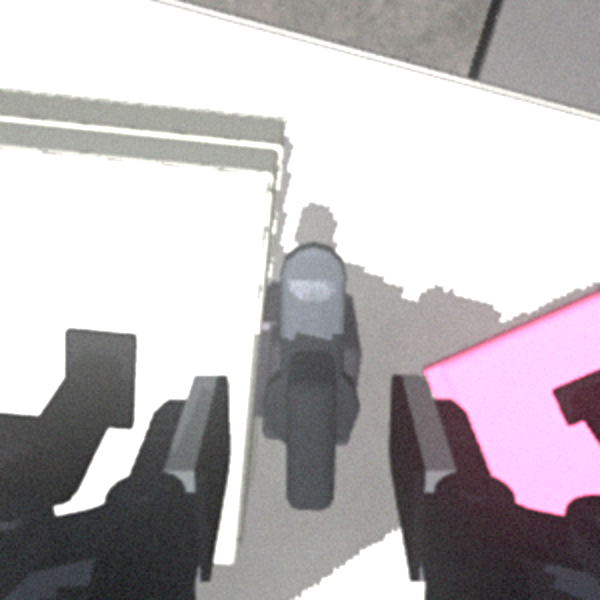

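The fin at (311,440) sits centred between the fingertips (228 and 392). I'll close now.

>>> apply_moves([
  {"ax":0,"ay":0,"az":0,"dx":0,"dy":0,"dz":-0.001,"hand":0},
  {"ax":0,"ay":0,"az":0,"dx":0,"dy":0,"dz":-0.001,"hand":0},
  {"ax":0,"ay":0,"az":0,"dx":0,"dy":0,"dz":-0.001,"hand":0},
  {"ax":0,"ay":0,"az":0,"dx":0,"dy":0,"dz":-0.001,"hand":0},
  {"ax":0,"ay":0,"az":0,"dx":0,"dy":0,"dz":-0.001,"hand":0},
  {"ax":0,"ay":0,"az":0,"dx":0,"dy":0,"dz":-0.001,"hand":0},
], squeeze=20)

```text
time_s: 3.72
tool_pos: [0.4775, -0.152, 0.1293]
tcp_rot: [179.9, -0.1, 14.5]
wrist_force: [0.3, 0.2, 5.5]
grip_width: 0.0093
gripper_force: 26.2
```

>>> apply_moves([
  {"ax":0,"ay":0,"az":0.04,"dx":0,"dy":0,"dz":0.001,"hand":0},
  {"ax":0,"ay":0,"az":0.08,"dx":0,"dy":0,"dz":0.001,"hand":0},
  {"ax":0,"ay":0,"az":0.12,"dx":0,"dy":0,"dz":0.001,"hand":0},
  {"ax":0,"ay":0,"az":0.16,"dx":0,"dy":0,"dz":0.001,"hand":0},
  {"ax":0,"ay":0,"az":0.2,"dx":0,"dy":0,"dz":0.001,"hand":0},
  {"ax":0,"ay":0,"az":0.24,"dx":0,"dy":0,"dz":0.001,"hand":0},
  {"ax":0,"ay":0,"az":0.28,"dx":0,"dy":0,"dz":0.001,"hand":0},
  {"ax":0,"ay":0,"az":0.32,"dx":0,"dy":0,"dz":0.001,"hand":0},
  {"ax":0,"ay":0,"az":0.36,"dx":0,"dy":0,"dz":0.001,"hand":0},
  {"ax":0,"ay":0,"az":0.4,"dx":0,"dy":0,"dz":0.001,"hand":0},
  {"ax":0,"ay":0,"az":0.44,"dx":0,"dy":0,"dz":0.001,"hand":0},
  {"ax":0,"ay":0,"az":0.48,"dx":0,"dy":0,"dz":0.001,"hand":0},
])

```text
time_s: 4.72
tool_pos: [0.4763, -0.151, 0.1293]
tcp_rot: [-179.9, -0.0, 57.9]
wrist_force: [-0.3, 0.8, 3.6]
grip_width: 0.0091
gripper_force: 26.1
```

>>> apply_moves([
  {"ax":0,"ay":0,"az":0.04,"dx":0,"dy":0,"dz":0,"hand":0},
  {"ax":0,"ay":0,"az":0.08,"dx":0,"dy":0,"dz":0,"hand":0},
  {"ax":0,"ay":0,"az":0.12,"dx":0,"dy":0,"dz":0,"hand":0},
  {"ax":0,"ay":0,"az":0.16,"dx":0,"dy":0,"dz":0,"hand":0},
  {"ax":0,"ay":0,"az":0.21,"dx":0,"dy":0,"dz":0,"hand":0},
  {"ax":0,"ay":0,"az":0.26,"dx":0,"dy":0,"dz":0,"hand":0},
  {"ax":0,"ay":0,"az":0.31,"dx":0,"dy":0,"dz":0,"hand":0},
  {"ax":0,"ay":0,"az":0.36,"dx":0,"dy":0,"dz":0,"hand":0},
  {"ax":0,"ay":0,"az":0.4,"dx":0,"dy":0,"dz":0,"hand":0},
  {"ax":0,"ay":0,"az":0.44,"dx":0,"dy":0,"dz":0,"hand":0},
  {"ax":0,"ay":0,"az":0.47,"dx":0,"dy":0,"dz":0,"hand":0},
  {"ax":0,"ay":0,"az":0.47,"dx":0,"dy":0,"dz":0,"hand":0},
])

```text
time_s: 5.72
tool_pos: [0.4764, -0.1508, 0.1292]
tcp_rot: [-180.0, -0.1, 100.0]
wrist_force: [-0.4, 1.0, 4.3]
grip_width: 0.0096
gripper_force: 26.1
```

```bash
python3 - <<'E'
from h import *
s=env.get_state();print({k:np.round(s[k],3) for k in('tool_pos','tcp_rot','qpos','ft_torque','wrist_force')})
E
```

```text
{'tool_pos': array([ 0.476, -0.151,  0.129]), 'tcp_rot': array([-1.79971e+02, -9.60000e-02,  1.00047e+02]), 'qpos': array([ -7.191,  19.654,  28.635, 105.407, -11.068,  57.75 ,  36.039]), 'ft_torque': array([ 0.278,  0.267, -0.084]), 'wrist_force': array([-0.437,  1.026,  4.3  ])}
```

>>> apply_moves([
  {"ax":0,"ay":0,"az":0.02,"dx":0,"dy":0,"dz":0,"hand":0},
  {"ax":0,"ay":0,"az":0.03,"dx":0,"dy":0,"dz":0,"hand":0},
  {"ax":0,"ay":0,"az":0.03,"dx":0,"dy":0,"dz":0,"hand":0},
])

```text
time_s: 5.97
tool_pos: [0.4776, -0.1507, 0.1293]
tcp_rot: [179.9, -0.0, 102.7]
wrist_force: [2.1, 2.5, 1.2]
grip_width: 0.0093
gripper_force: 25.8
```

```bash
python3 - <<'E'
from h import *
s=env.get_state();print({k:np.round(s[k],3) for k in('tool_pos','tcp_rot','ft_torque','wrist_force')})
E
```

```text
{'tool_pos': array([ 0.478, -0.151,  0.129]), 'tcp_rot': array([ 1.79903e+02, -3.50000e-02,  1.02693e+02]), 'ft_torque': array([ 0.468, -0.41 , -0.176]), 'wrist_force': array([2.079, 2.531, 1.184])}
```

>>> apply_moves([
  {"ax":0,"ay":0,"az":0,"dx":0,"dy":0,"dz":0,"hand":0.4},
  {"ax":0,"ay":0,"az":0,"dx":0,"dy":0,"dz":0,"hand":0.4},
  {"ax":0,"ay":0,"az":0,"dx":0,"dy":0,"dz":0,"hand":0.4},
  {"ax":0,"ay":0,"az":0,"dx":0,"dy":0,"dz":0.05,"hand":0.4},
  {"ax":0,"ay":0,"az":0,"dx":0,"dy":0,"dz":0.1,"hand":0.4},
  {"ax":0,"ay":0,"az":-0.04,"dx":-0.018,"dy":0.05,"dz":0.15,"hand":0.6},
  {"ax":0,"ay":0,"az":-0.04,"dx":-0.018,"dy":0.114,"dz":0.2,"hand":0.6},
  {"ax":0,"ay":0,"az":-0.04,"dx":-0.018,"dy":0.114,"dz":0.21,"hand":0.6},
  {"ax":0,"ay":0,"az":-0.04,"dx":-0.018,"dy":0.114,"dz":0.21,"hand":0.6},
  {"ax":0,"ay":0,"az":-0.04,"dx":-0.018,"dy":0.114,"dz":0.21,"hand":0.6},
  {"ax":0,"ay":0,"az":-0.04,"dx":-0.018,"dy":0.114,"dz":0.21,"hand":0.6},
])

```text
time_s: 6.88
tool_pos: [0.4619, -0.0612, 0.2966]
tcp_rot: [-179.9, 0.1, 99.1]
wrist_force: [-0.7, -0.2, 0.2]
grip_width: 0.0507
gripper_force: 0.0
```

```bash
python3 - <<'E'
from h import *
s=snap('wrist','w3');print({k:np.round(s[k],4) for k in('time_s','tool_pos','tcp_rot','qpos','grip_width','wrist_force')})
i=cv2.imread('pics/w3.png');cv2.imwrite('pics/w3b.png',cv2.convertScaleAbs(cv2.resize(i,(800,600)),alpha=1.3,beta=10))
C=cloud('w3');z=C[...,2]
m=(z>.132)&(z<.142)&(abs(C[...,0]-.463)<.05)&(abs(C[...,1]+.06)<.08);q=C[m][:,:2].astype(np.float32)*1000;print(len(q),cv2.minAreaRect(q))
m=(z>.1165)&(z<.125)&(abs(C[...,0]-.476)<.04)&(abs(C[...,1]+.151)<.04);q=C[m][:,:2].astype(np.float32)*1000;print(len(q),cv2.minAreaRect(q))
E
```

```text
{'time_s': np.float64(6.8833), 'tool_pos': array([ 0.4619, -0.0612,  0.2966]), 'tcp_rot': array([-1.799318e+02,  5.690000e-02,  9.909140e+01]), 'qpos': array([-18.5888,   6.708 ,  26.8814,  95.1013,  -3.0085,  78.9731,
        17.8041]), 'grip_width': np.float64(0.0507), 'wrist_force': array([-0.6615, -0.1599,  0.2429])}
2192 ((458.88214111328125, -59.929134368896484), (14.025693893432617, 99.32665252685547), 11.929567337036133)
328 ((478.108154296875, -150.76426696777344), (9.925396919250488, 30.15509033203125), 12.794568061828613)
```

View pics/w3b.png

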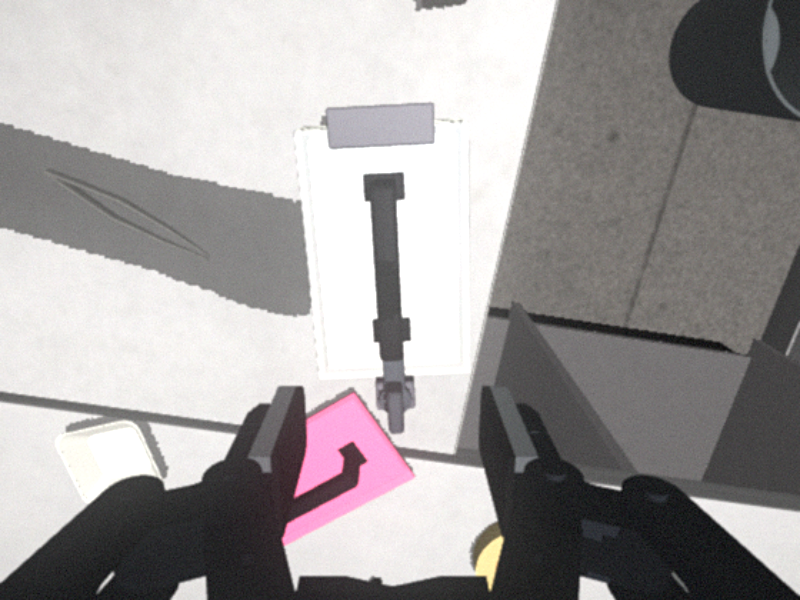

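The turnbutton's bar now reaches over the lid, in line with the case (fin at (395,400); fin angle 12.8°, handle 11.9°). The case has turned about 3°. Next I'll grasp the handle.

>>> apply_moves([
  {"ax":0,"ay":0,"az":0.03,"dx":-0.004,"dy":0.0015,"dz":-0.05,"hand":0.6},
  {"ax":0,"ay":0,"az":0.03,"dx":-0.004,"dy":0.0015,"dz":-0.1,"hand":0.6},
  {"ax":0,"ay":0,"az":0.03,"dx":-0.004,"dy":0.0015,"dz":-0.14,"hand":0.6},
  {"ax":0,"ay":0,"az":0.03,"dx":-0.004,"dy":0.0015,"dz":-0.17,"hand":0.6},
  {"ax":0,"ay":0,"az":0.03,"dx":-0.004,"dy":0.0015,"dz":-0.19,"hand":0.6},
  {"ax":0,"ay":0,"az":0.03,"dx":-0.004,"dy":0.0015,"dz":-0.203,"hand":0.6},
  {"ax":0,"ay":0,"az":0.03,"dx":-0.004,"dy":0.0015,"dz":-0.203,"hand":0.6},
  {"ax":0,"ay":0,"az":0.03,"dx":-0.004,"dy":0.0015,"dz":-0.203,"hand":0.6},
])

```text
time_s: 7.6
tool_pos: [0.4576, -0.0607, 0.1333]
tcp_rot: [-179.8, 0.0, 101.6]
wrist_force: [-0.3, -0.1, 0.5]
grip_width: 0.0506
gripper_force: 0.0
```

>>> apply_moves([
  {"ax":0,"ay":0,"az":0,"dx":0.001,"dy":0,"dz":0,"hand":0.3},
  {"ax":0,"ay":0,"az":0,"dx":0.001,"dy":0,"dz":0,"hand":0.2},
  {"ax":0,"ay":0,"az":0,"dx":0.001,"dy":0,"dz":0,"hand":0},
  {"ax":0,"ay":0,"az":0,"dx":0.001,"dy":0,"dz":0,"hand":0},
  {"ax":0,"ay":0,"az":0,"dx":0.001,"dy":0,"dz":0,"hand":0},
  {"ax":0,"ay":0,"az":0,"dx":0.001,"dy":0,"dz":0,"hand":0},
  {"ax":0,"ay":0,"az":0,"dx":0.001,"dy":0,"dz":0,"hand":0},
  {"ax":0,"ay":0,"az":0,"dx":0.001,"dy":0,"dz":0,"hand":0},
], squeeze=60)

```text
time_s: 8.27
tool_pos: [0.4604, -0.0595, 0.1357]
tcp_rot: [179.9, 0.0, 101.8]
wrist_force: [-1.5, 0.1, 5.3]
grip_width: 0.0129
gripper_force: 59.2
```

>>> apply_moves([
  {"ax":0,"ay":0,"az":0,"dx":0,"dy":0,"dz":0.003,"hand":0},
  {"ax":0,"ay":0,"az":0,"dx":0,"dy":0,"dz":0.008,"hand":0},
  {"ax":0,"ay":0,"az":0,"dx":0,"dy":0,"dz":0.016,"hand":0},
  {"ax":0,"ay":0,"az":0,"dx":0,"dy":0,"dz":0.026,"hand":0},
  {"ax":0,"ay":0,"az":0,"dx":0,"dy":0,"dz":0.038,"hand":0},
  {"ax":0,"ay":0,"az":0,"dx":0,"dy":0,"dz":0.05,"hand":0},
  {"ax":0,"ay":0,"az":0,"dx":0,"dy":0,"dz":0.062,"hand":0},
  {"ax":0,"ay":0,"az":0,"dx":0,"dy":0,"dz":0.073,"hand":0},
  {"ax":0,"ay":0,"az":0,"dx":0,"dy":0,"dz":0.082,"hand":0},
  {"ax":0,"ay":0,"az":0,"dx":0,"dy":0,"dz":0.088,"hand":0},
  {"ax":0,"ay":0,"az":0,"dx":0,"dy":0,"dz":0.09,"hand":0},
  {"ax":0,"ay":0,"az":0,"dx":0,"dy":0,"dz":0.09,"hand":0},
])

```text
time_s: 9.27
tool_pos: [0.4602, -0.0591, 0.2072]
tcp_rot: [179.9, 0.0, 101.8]
wrist_force: [1.0, 0.2, -6.5]
grip_width: 0.0127
gripper_force: 59.0
```

>>> apply_moves([
  {"ax":0,"ay":0,"az":0,"dx":0,"dy":0,"dz":0.004,"hand":0},
  {"ax":0,"ay":0,"az":0,"dx":0,"dy":0,"dz":0.012,"hand":0},
  {"ax":0,"ay":0,"az":0,"dx":0,"dy":0,"dz":0.024,"hand":0},
  {"ax":0,"ay":0,"az":0,"dx":0,"dy":0,"dz":0.038,"hand":0},
  {"ax":0,"ay":0,"az":0,"dx":0,"dy":0,"dz":0.052,"hand":0},
  {"ax":0,"ay":0,"az":0,"dx":0,"dy":0,"dz":0.065,"hand":0},
  {"ax":0,"ay":0,"az":0,"dx":0,"dy":0,"dz":0.076,"hand":0},
  {"ax":0,"ay":0,"az":0,"dx":0,"dy":0,"dz":0.083,"hand":0},
  {"ax":0,"ay":0,"az":0,"dx":0,"dy":0,"dz":0.086,"hand":0},
  {"ax":0,"ay":0,"az":0,"dx":0,"dy":0,"dz":0.086,"hand":0},
  {"ax":0,"ay":0,"az":0,"dx":0,"dy":0,"dz":0.086,"hand":0},
  {"ax":0,"ay":0,"az":0,"dx":0,"dy":0,"dz":0.086,"hand":0},
])

```text
time_s: 10.27
tool_pos: [0.4595, -0.059, 0.2749]
tcp_rot: [-179.9, -0.0, 101.8]
wrist_force: [-1.3, -0.3, -6.7]
grip_width: 0.0129
gripper_force: 59.0
```

>>> apply_moves([
  {"ax":0,"ay":0,"az":0,"dx":0,"dy":0,"dz":0,"hand":0},
  {"ax":0,"ay":0,"az":0,"dx":0,"dy":0,"dz":0,"hand":0},
  {"ax":0,"ay":0,"az":0,"dx":0,"dy":0,"dz":0,"hand":0},
  {"ax":0,"ay":0,"az":0,"dx":0,"dy":0,"dz":0,"hand":0},
  {"ax":0,"ay":0,"az":0,"dx":0,"dy":0,"dz":0,"hand":0},
  {"ax":0,"ay":0,"az":0,"dx":0,"dy":0,"dz":0,"hand":0},
])

```text
time_s: 10.77
tool_pos: [0.46, -0.0591, 0.2756]
tcp_rot: [-180.0, 0.0, 101.8]
wrist_force: [-0.6, 0.0, -7.1]
grip_width: 0.0129
gripper_force: 59.0
```

```bash
python3 - <<'E'
from h import *
s=snap('side','s4');print({k:np.round(s[k],4) for k in('time_s','tool_pos','tcp_rot','joint_vel','wrist_force')})
i=cv2.imread('pics/s4.png')[120:300,200:440];cv2.imwrite('pics/s4b.png',cv2.resize(i,(800,600)))
E
```

```text
{'time_s': np.float64(10.7667), 'tool_pos': array([ 0.46  , -0.0591,  0.2756]), 'tcp_rot': array([-1.799988e+02,  9.000000e-04,  1.018157e+02]), 'joint_vel': array([-0.0171, -0.0614,  0.0466,  0.0302, -0.0544,  0.0828,  0.0126]), 'wrist_force': array([-0.5779,  0.0208, -7.1273])}
```

View pics/s4b.png

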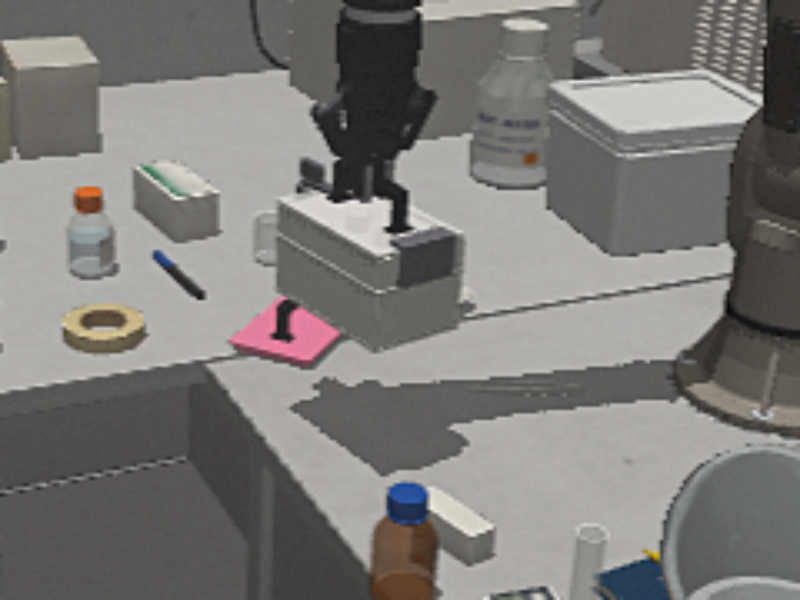

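The case hangs level at (370,270), lid and body together. It was lifted about 14 cm and is still, and the bystanders haven't moved.

```bash
python3 -c "
from bench import order
print(order.hand_in())"
```

```text
the job is handed in; nothing more can be done
None
```

The turnbutton is turned fully across the lid, and the arm is holding the case by its handle, level and still, about 14 cm above the bench; the job is handed in. The case turned about 3° on the bench while the turnbutton was pushed against its stop.

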